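# Feel for the spacer's blind hole and present it hole-up

### The job

One end of the aluminium spacer on the blue mat has a blind hole, the other end is solid. Feel for the hole by slipping the spacer's open end over either end of the brass rod on the check stand, a good centimetre or more deep, then draw it off and turn the spacer upright with the hole on top. Finish still holding it steady in the gripper, hole up and touching nothing else, roughly a hand's breadth (10 cm) above the blue mat, ready for a screw to be dropped in; leave everything else on the bench where it is.

Things in the scene. Friction and masses are not known exactly. Their poses are not given: they have to be found in the camera images.
- spacer: loose aluminium blind spacer, a plain bar 70 mm long and 32 x 32 mm square, about 170 g (0.13 to 0.23 kg), lying on the mat at any heading. Origin: centre of the face it starts on, so the bar's centre line runs 16 mm above the origin, along its own z. Its x axis runs along the bar towards the end with the blind hole (hole 18 mm diameter, 34 mm deep, central in the +x end); the -x end is solid. Hole up means its x axis points up
- spacer_mouth (a point): centre of the hole's mouth, on the +x end face of the spacer, 35 mm from the bar's middle; axes as the spacer's
- spacer_back (a point): centre of the solid end face of the spacer; axes as the spacer's
- stand: fixed check stand on the mat: grey 60 x 60 x 12 mm base, dark 18 x 18 mm post up to 85 mm above its origin, and a level brass rod of 8 mm diameter through the post along the stand's y axis, its centre line 73 mm above the origin, sticking out 56 mm clear of the post to both sides. Origin: centre of the underside of the base, z up, at the height of the mat's top
- rod_left (a point): tip of the brass rod at the stand's +y side (the rod points outwards along the stand's +y); axes as the stand's
- rod_right (a point): tip of the brass rod at the stand's -y side (points outwards along the stand's -y); axes as the stand's
- mat: fixed blue mat, 360 (x) x 480 (y) mm, 3 mm thick. Origin: centre of its underside, on the bench
- plain_spacer: bystander: loose black solid plastic bar 70 x 32 x 32 mm beside the mat, no hole; not the part wanted. Origin: centre of underside, x along the bar
- jar_a: bystander: loose white jar with a steel cap, 54 mm diameter, 70 mm high, origin at the centre of its foot
- jar_b: bystander: loose jar just like the other, origin at the centre of its foot
- tape: bystander: loose yellow tape roll lying flat, 70 mm outside diameter, 20 mm high, origin at the centre of its underside
- phone: bystander: loose black phone lying flat, 150 (x) x 72 (y) x 8 mm, origin at the centre of its underside
- driver: bystander: loose screwdriver with a red handle, 160 mm long, lying along its x axis
- holder: bystander: loose orange parts tray 90 (x) x 55 (y) x 30 mm, origin at the centre of its underside
There are look-alikes about, which are no part of the job. Of the things like the spacer, leave any that is brown or purple; of the rest the smaller one is meant.

How it is judged (in metres and radians):
On the way:
1. an end of the rod is at least 9 mm inside the spacer's hole (((x of rod_left in the frame of spacer between -0.005 and 0.026 m and y of rod_left in the frame of spacer between -0.008 and 0.008 m and z of rod_left in the frame of spacer between 0.008 and 0.024 m) or (x of rod_right in the frame of spacer between -0.005 and 0.026 m and y of rod_right in the frame of spacer between -0.008 and 0.008 m and z of rod_right in the frame of spacer between 0.008 and 0.024 m))), for 0.2 s.
At the end, for the whole second after the job is handed in: the spacer is held in the fingers, at rest, its hole end pointing up within 15 degrees of vertical, its lower (solid) end 60 to 200 mm above the bench top, over the blue mat, touching nothing but the gripper (angle between spacer's own x axis and vertical below 0.26 rad and height (world z) of spacer_back between 0.06 and 0.2 m and x of spacer in the frame of mat between -0.18 and 0.18 m and y of spacer in the frame of mat between -0.24 and 0.24 m and contact force between spacer and the fingers above 2 N and linear speed of spacer below 0.03 m/s and angular speed of spacer below 0.2 rad/s and contact force between spacer and stand below 0.2 N and contact force between spacer and mat below 0.2 N and contact force between spacer and plain_spacer below 0.2 N and contact force between spacer and jar_a below 0.2 N and contact force between spacer and jar_b below 0.2 N and contact force between spacer and tape below 0.2 N and contact force between spacer and phone below 0.2 N and contact force between spacer and driver below 0.2 N and contact force between spacer and holder below 0.2 N); the arm keeps its last pose, push and grip.
It fails at once if one of the other loose things on the bench pushed more than 25 mm away (distance of any of plain_spacer, jar_a, jar_b, tape, phone, driver, holder from where it was at the start of the episode above 0.025 m).
It also fails if it takes over 51 s, if anything falls off the work surface, if the arm or the gripper's body presses on something with over 40 N, if the wrist force passes 120 N, or if a joint passes its speed limit or range.

### The arm

A 6-joint arm with a two-finger parallel gripper is mounted at the origin on the work surface. World frame = base frame: x ahead of the robot, y to its left, z up, the work surface at z = 0. Lengths are in m, angles in degrees, forces in N, time in s.
With the tool pointing down it reaches from about 0.4 to 0.825 m from the base axis. Payload 7 kg.
Tool frame: the origin (TCP) lies between the finger pads; the fingertips stand ctrl.nose_length ahead of it and the grasp point (between the pads) lies 2 mm behind it (ctrl.nose_length is the distance from the TCP to the fingertips, in m); z points along the fingers, y is the line along which they close (so a half turn about z gives the same grasp; the last joint's range is limited). The gripper opens to 88 mm and grips with 3 to 60 N. Pads are 19 mm wide; open, the fingers measure 130 mm over their backs; the gripper's body (78 mm by 193 mm) begins 47 mm behind the grasp point.
Start: joints at [-56.373, 20.546, 0.682, 0, -70.136, -16.507], TCP at [0.199, -0.645, 0.244] pointing down, gripper open.
Joint ranges: [-176.03, 176.03], [-82.01, 121.73], [-58.28, 71.71], [-173.87, 95.51], [-174.79, -0.11], [-173.66, 173.66]. Speed limits (degrees/s): [136.94, 136.94, 172.46, 180, 180, 180].

### API

Orientations are given as [roll, pitch, yaw] about the fixed x, y, z axes, in that order (R = Rz(yaw) Ry(pitch) Rx(roll)).
In Python, from plant import ctrl gives the robot as it stands.
- The arm moves only by the tool apply_moves, never from a script. Its argument "commands" is a list of rows, each a list of 3 entries, a list of its own where there are three numbers: the shift along the world's x, y, z in cm, then the turn about the world's z in rad, then the closure, from 0 (fully open) to 1 (shut). In form: [[[x, y, z], turn, jaw], ...]. A call has 1 to 20 rows; each row is the pose to reach, as a shift and turn from the pose commanded when the call began; what a row does not reach only later rows make up. A row lasts 1/12 s, in which the tool goes at most 41.7 mm and 7.16 degrees, less where a joint would pass 70% of its speed; a pose out of reach is approached as far as the arm can. A call with a gripper value outside its range is refused whole. The fingers move at their own pace and stop on an object; the grip force is fixed at half the most. Time passes only in rows, so rows that repeat a pose let the fingers close. It gives the time, the measured TCP pose, the force, the opening and the grip force at its end, in the units of the state.
- ctrl.get_obs(): the state, without advancing time (a new reading comes with each control period).
- ctrl.snapshot(name): name is "scene" or "top" or "wrist"; returns a dict with "img" (420x560x3 uint8, red, green, blue), "fx", "fy", "cx", "cy" (pixels), "T" (4x4, takes a point from camera to world coordinates). Camera axes: x right, y up, looking along -z (the intrinsics and any distortion apply to the point x, -y, -z); pixel columns grow to the right and rows downward; lengths in m; the calibration is good to about 2 mm. A picture is of the moment at which its call begins. There is no depth.
- ctrl.close_job(): hands the job in; it is judged then, once.
Trained networks look in a picture, given as the dict that the camera call returned (one of the last four; its "shot" number tells which), for a name from the list of things; names that differ only in an ending like _2 or _b are one class to them, and where a whole thing is asked for, a point or a joint stands for the part that bears it (a point fixed in the world has none). Each returns a list of dicts, best first, with "score" (0 to 1); they miss things now and then, are a little off and sometimes report something else, mostly with a low value. They report only what shows in the picture. A call takes as long as a camera call. They do not tell look-alikes from the thing itself.
- ctrl.search_frame(picture, target): "at" ([column, row] in pixels, amid what is visible of it).
- ctrl.spot_point(picture, target): "at" ([column, row] in pixels: a listed point, or the origin of a listed thing).
The state is a dict: "clock": time; "joint_pos": joint angles; "qvel": joint speeds; "tau": joint torques, N m; "tool_pos": TCP position; "orientation": TCP orientation; "force": force on the tool from outside, world axes, zero at the start; "moment": the same for the moment, N m; "opening": finger opening in m; "gripper_force": force on a finger pad.
Only numpy, scipy, OpenCV 4.12 (cv2) and the standard library are available. Lean on these libraries where they do the work, as an engineer would, in place of code of your own. Each camera call takes 0.05 s, during which the arm holds its last target. There are 200 camera calls.

## Working session

There is one attempt and no reset: what is moved stays moved. The work goes in short steps, Python scripts to look and compute and a tool call to move; the robot and the scene stay as the last step left them, time stands still between calls to the robot, and variables do not carry over. Pictures are saved under pics/ and viewed, at most 10 in all, crops included, and the job is handed in when it is done.

Besides the shell and the picture viewer there is one more tool, called after "Emit:" as name(argument=value, ...), one argument or row to a line, values as JSON. apply_moves: Moves the arm, as the interface text tells. Its arguments: {"type":"object","properties":{"commands":{"type":"array"}},"required":["commands"]}

```bash
mkdir -p pics; ls; cat > h.py <<'E'
import numpy as np, cv2
from plant import ctrl
def ray(s,p):
    d=np.array([(p[0]-s['cx'])/s['fx'],-(p[1]-s['cy'])/s['fy'],-1.]);T=np.array(s['T'])
    return T[:3,3],T[:3,:3]@d
def at(s,p,z):
    o,d=ray(s,p);return o+d*(z-o[2])/d[2]
def pix(s,P):
    T=np.array(s['T']);c=T[:3,:3].T@(np.array(P)-T[:3,3]);return [s['cx']+s['fx']*c[0]/-c[2],s['cy']-s['fy']*c[1]/-c[2]]
def save(s,n): cv2.imwrite('pics/'+n,s['img'][:,:,::-1])
E
python3 - <<'E'
from h import *
np.set_printoptions(precision=3,suppress=True)
print(ctrl.nose_length,ctrl.get_obs())
zs={'spacer':.003,'spacer_mouth':.019,'spacer_back':.019,'stand':.003,'rod_left':.076,'rod_right':.076,'mat':0}
for n in ['top','scene']:
    s=ctrl.snapshot(n);save(s,n+'.png');print(n,[k for k in s if k not in('img',)],np.array(s['T'])[:3,3])
    for t in zs:
        print(t,[(round(r['score'],2),np.round(r['at']),at(s,r['at'],zs[t])[:2]) for r in ctrl.spot_point(s,t)[:5]])
a=cv2.imread('pics/top.png');cv2.imwrite('pics/top1.png',cv2.resize(a,(800,600)))
E
```

```text
pics
0.017 {'clock': 0.0, 'joint_pos': array([-56.372,  20.59 ,   0.634,  -0.021, -70.136, -16.508]), 'qvel': array([ 0.03 ,  0.049, -0.002,  0.016,  0.058, -0.034]), 'tau': array([  0.002, -58.272,  29.306,   6.997,   0.007,  -0.   ]), 'tool_pos': array([ 0.199, -0.645,  0.243]), 'orientation': array([ 179.907,   -0.007, -162.887]), 'force': array([-0.272, -0.456, -0.141]), 'moment': array([0.03 , 0.012, 0.035]), 'gripper_force': 0.0, 'opening': 0.08725056486433314}
top ['fx', 'fy', 'cx', 'cy', 'T', 'shot'] [0.343 0.053 1.16 ]
spacer [(0.9, array([115., 238.]), array([0.409, 0.505])), (0.71, array([388., 282.]), array([ 0.263, -0.275])), (0.63, array([294., 191.]), array([ 0.532, -0.015])), (0.55, array([289., 204.]), array([0.495, 0.001])), (0.51, array([282., 218.]), array([0.455, 0.023]))]
spacer_mouth [(0.87, array([276., 228.]), array([0.423, 0.042])), (0.77, array([123., 226.]), array([0.44 , 0.478])), (0.65, array([374., 267.]), array([ 0.307, -0.233])), (0.54, array([201., 290.]), array([0.257, 0.256])), (0.25, array([164., 187.]), array([0.551, 0.361]))]
spacer_back [(0.71,
[... 621 characters left out ...]
32])), (0.51, array([244., 169.]), array([ 0.294, -0.254]))]
spacer_mouth [(0.82, array([361., 220.]), array([0.276, 0.268])), (0.75, array([389., 282.]), array([0.454, 0.477])), (0.54, array([279., 215.]), array([0.429, 0.042])), (0.51, array([246., 169.]), array([ 0.302, -0.229]))]
spacer_back [(0.85, array([418., 272.]), array([0.367, 0.522])), (0.73, array([257., 219.]), array([0.494, 0.003])), (0.66, array([341., 215.]), array([0.297, 0.201]))]
stand [(0.71, array([214., 242.]), array([ 0.652, -0.043]))]
rod_left [(0.77, array([229., 234.]), array([0.649, 0.028]))]
rod_right [(0.64, array([198., 216.]), array([ 0.652, -0.107]))]
mat [(0.57, array([244., 228.]), array([ 0.537, -0.017]))]
```

View pics/top1.png

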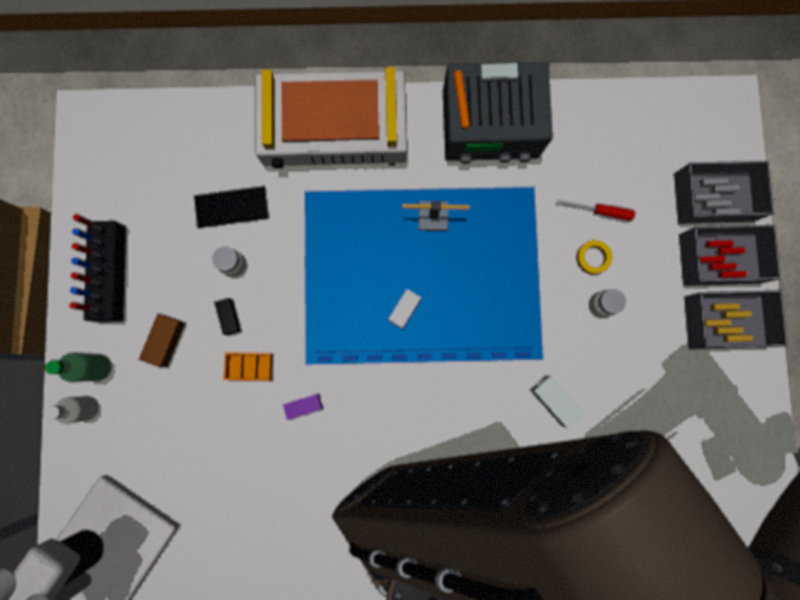

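View pics/scene.png

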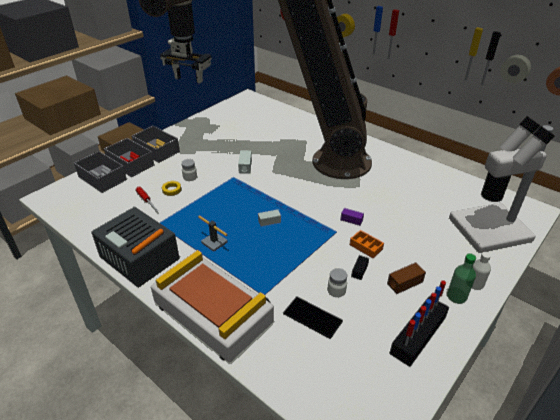

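The top view shows the aluminium spacer on the mat (near 405,308 of 800x600), with the stand at 433,212 and its rod along world y. The networks put the mouth at the spacer's near-left end. There is a bigger grey bar at 557,400, plus brown and purple ones, all off the mat. I'll move above the spacer for a wrist look.

Emit:
apply_moves(
  commands=[
    [[25.8,66.8,0],2.285,0],
    [[25.8,66.8,0],2.285,0],
    [[25.8,66.8,0],2.285,0],
    [[25.8,66.8,0],2.285,0],
    [[25.8,66.8,0],2.285,0],
    [[25.8,66.8,0],2.285,0],
    [[25.8,66.8,0],2.285,0],
    [[25.8,66.8,0],2.285,0],
    [[25.8,66.8,0],2.285,0],
    [[25.8,66.8,0],2.285,0],
    [[25.8,66.8,0],2.285,0],
    [[25.8,66.8,0],2.285,0],
    [[25.8,66.8,0],2.285,0],
    [[25.8,66.8,0],2.285,0],
    [[25.8,66.8,0],2.285,0],
    [[25.8,66.8,0],2.285,0],
    [[25.8,66.8,0],2.285,0],
    [[25.8,66.8,0],2.285,0],
    [[25.8,66.8,0],2.285,0],
    [[25.8,66.8,0],2.285,0],
  ],
)

```text
clock: 2.47
tool_pos: [0.4568, 0.024, 0.2434]
orientation: [180.0, 0.0, -31.7]
force: [-0.7, -0.8, 0.2]
opening: 0.0879
gripper_force: 0.0
```

```bash
cat > w.py <<'E'
from h import *
import sys
np.set_printoptions(precision=4,suppress=True)
def look(n,nm,zs):
    s=ctrl.snapshot(n);save(s,nm)
    for t in zs:
        print(t,[(round(r['score'],2),np.round(r['at']),at(s,r['at'],zs[t])[:2]) for r in ctrl.spot_point(s,t)[:3]])
    return s
o=ctrl.get_obs();print({k:o[k] for k in('clock','tool_pos','orientation','joint_pos','force','opening')})
E
python3 - <<'E'
from w import *
s=look('wrist','w1.png',{'spacer':.003,'spacer_mouth':.019,'spacer_back':.019,'rod_left':.076,'rod_right':.076,'stand':.003})
print(s['T'])
E
```

```text
{'clock': 2.4667, 'tool_pos': array([0.4568, 0.024 , 0.2434]), 'orientation': array([179.983 ,   0.0091, -31.7465]), 'joint_pos': array([ 27.7959,  -0.4539, -25.4498,   0.0009, -65.0233,  30.4572]), 'force': array([-0.7203, -0.8448,  0.1675]), 'opening': 0.08791265114124155}
spacer [(0.77, array([273., 175.]), array([0.464 , 0.0239]))]
spacer_mouth [(0.62, array([275., 211.]), array([0.4328, 0.0415]))]
spacer_back [(0.67, array([279., 146.]), array([0.4882, 0.0017]))]
rod_left []
rod_right [(0.29, array([279., 144.]), array([ 0.4938, -0.001 ]))]
stand []
[[-0.5253  0.8238  0.2129  0.515 ]
 [-0.8509 -0.5088 -0.1309 -0.0115]
 [ 0.0005 -0.2499  0.9683  0.3836]
 [ 0.      0.      0.      1.    ]]
```

View pics/w1.png

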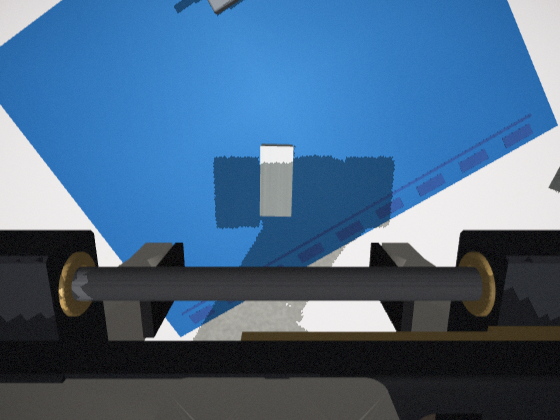

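The wrist view shows the spacer's top face at columns 260–295 and rows 145–217, straight between the fingers, so the heading is right. I'll fix the centre from those corners.

```bash
python3 - <<'E'
from w import *
s=ctrl.snapshot('wrist');im=s['img'].astype(int)
sub=np.zeros(im.shape[:2],np.uint8);sub[120:230,240:315]=1
m=((im[:,:,2]-im[:,:,0]<40)&(sub>0)).astype(np.uint8)
n,l,st,_=cv2.connectedComponentsWithStats(m);k=1+np.argmax(st[1:,4]);ys,xs=np.where(l==k);print(st[k])
r=cv2.minAreaRect(np.c_[xs,ys].astype(np.float32));print(r)
P=np.array([at(s,p,.035)[:2] for p in cv2.boxPoints(r)]);c=P.mean(0);print(P,c)
for i in range(2):
  d=P[i+1]-P[i];print(np.linalg.norm(d),np.degrees(np.arctan2(d[1],d[0])))
E
```

```text
{'clock': 2.8167, 'tool_pos': array([0.4566, 0.0224, 0.2437]), 'orientation': array([-179.9819,   -0.0109,  -32.0549]), 'joint_pos': array([ 27.6141,  -0.5228, -25.4805,   0.0003, -65.0212,  30.3308]), 'force': array([ 0.6019, -0.9861,  0.4647]), 'opening': 0.08787630234790245}
[ 259  145   33   72 2286]
((275.0, 180.5), (71.0, 32.0), 90.0)
[[ 0.5002  0.0154]
 [ 0.4839 -0.0108]
 [ 0.4233  0.0263]
 [ 0.4405  0.0537]] [0.462  0.0211]
0.030820875896300625 -122.00133032566143
0.07103604906236188 148.57649148910608
```

Emit:
apply_moves(
  commands=[
    [[-0.9,0.7,-5],0,0],
    [[-0.9,0.7,-10],0,0],
    [[-0.9,0.7,-14],0,0],
    [[-0.9,0.7,-18],0,0],
    [[-0.9,0.7,-20.5],0,0],
    [[-0.9,0.7,-22],0,0],
    [[-0.9,0.7,-22],0,0],
    [[-0.9,0.7,-22],0,1],
    [[-0.9,0.7,-22],0,1],
    [[-0.9,0.7,-22],0,1],
    [[-0.9,0.7,-22],0,1],
    [[-0.9,0.7,-22],0,1],
    [[-0.9,0.7,-22],0,1],
    [[-0.9,0.7,-22],0,1],
    [[-0.9,0.7,-22],0,1],
    [[-0.9,0.7,-22],0,1],
  ],
)

```text
clock: 4.2
tool_pos: [0.4477, 0.03, 0.0236]
orientation: [-180.0, -0.0, -32.0]
force: [0.5, 0.6, -0.6]
opening: 0.0335
gripper_force: 0.3
```

Emit:
apply_moves(
  commands=[
    [[0,0,0],0,1],
    [[0,0,0],0,1],
    [[0,0,0],0,1],
    [[0,0,3],0,1],
    [[0,0,6],0,1],
    [[0,0,9],0,1],
    [[0,0,12],0,1],
    [[5,-5,12],-0.12,1],
    [[9,-9,12],-0.24,1],
    [[12,-12,12],-0.36,1],
    [[15,-15,12],-0.48,1],
    [[18,-18,12],-0.6,1],
    [[20,-20,12],-0.72,1],
    [[20,-20,12],-0.84,1],
    [[20,-20,12],-0.96,1],
    [[20,-20,12],-1.017,1],
    [[20,-20,12],-1.017,1],
    [[20,-20,12],-1.017,1],
    [[20,-20,12],-1.017,1],
  ],
)

```text
clock: 5.78
tool_pos: [0.6473, -0.1698, 0.1433]
orientation: [180.0, 0.0, -90.1]
force: [-0.1, 0.0, -2.0]
opening: 0.0317
gripper_force: 30.0
```

```bash
python3 - <<'E'
from w import *
z={'spacer_mouth':.14,'spacer_back':.14,'spacer':.124,'rod_left':.076,'rod_right':.076,'stand':.003}
s=look('wrist','w2.png',z);print(o['gripper_force'])
t=look('scene','s2.png',z)
p=pix(t,[.648,-.16,.14]);u=[int(v) for v in p];print(p)
c=t['img'][max(0,u[1]-50):u[1]+70,max(0,u[0]-80):u[0]+80,::-1]
a=cv2.resize(c,None,fx=2.5,fy=2.5,interpolation=2*1)[:420,:240*1]
b=s['img'][:,:,::-1]
big=cv2.resize(c,None,fx=3.3,fy=3.3,interpolation=cv2.INTER_CUBIC)
out=np.zeros((600,800,3),np.uint8);out[:big.shape[0],:big.shape[1]]=big[:600,:800]
out=out[:big.shape[0]]
cv2.imwrite('pics/s2c.png',out)
E
```

```text
{'clock': 5.7833, 'tool_pos': array([ 0.6473, -0.1698,  0.1433]), 'orientation': array([179.964 ,   0.0067, -90.0847]), 'joint_pos': array([  1.953 ,  24.2038,  -7.4311,  -0.0093, -58.4008,  -2.0327]), 'force': array([-0.0562,  0.0493, -1.9641]), 'opening': 0.03174640964465181}
spacer_mouth [(0.58, array([276., 314.]), array([ 0.6486, -0.151 ])), (0.15, array([280., 159.]), array([ 0.647 , -0.2201]))]
spacer_back [(0.65, array([282., 159.]), array([ 0.6462, -0.2203]))]
spacer [(0.83, array([276., 229.]), array([ 0.6488, -0.1858]))]
rod_left []
rod_right []
stand []
29.997095949947834
spacer_mouth [(0.9, array([393., 285.]), array([0.5648, 0.5322])), (0.86, array([245., 167.]), array([ 0.422 , -0.1141])), (0.72, array([360., 219.]), array([0.3994, 0.3284]))]
spacer_back [(0.88, array([418., 271.]), array([0.4812, 0.5569])), (0.87, array([340., 211.]), array([0.4077, 0.2637])), (0.54, array([171., 182.]), array([ 0.6415, -0.2385]))]
spacer [(0.86, array([246., 167.]), array([ 0.4041, -0.1296])), (0.79, array([350., 222.]), array([0.4128, 0.3046])), (0.64, array([406., 284.]), array([0.5264, 0.5499]))]
rod_left [(0.72, array([367., 245.]), array([0.4188, 0.3716])), (0.71, array([226., 235.]), array([0.6587, 0.028 ]))]
rod_right [(0.97, array([199., 218.]), array([ 0.6561, -0.0945]))]
stand [(0.68, array([211., 240.]), array([ 0.6511, -0.0559])), (0.18, array([314., 317.]), array([0.6834, 0.3823])), (0.16, array([368., 248.]), array([0.3596, 0.3483]))]
[np.float64(185.0917048552402), np.float64(192.4952266308091)]
```

View pics/s2c.png

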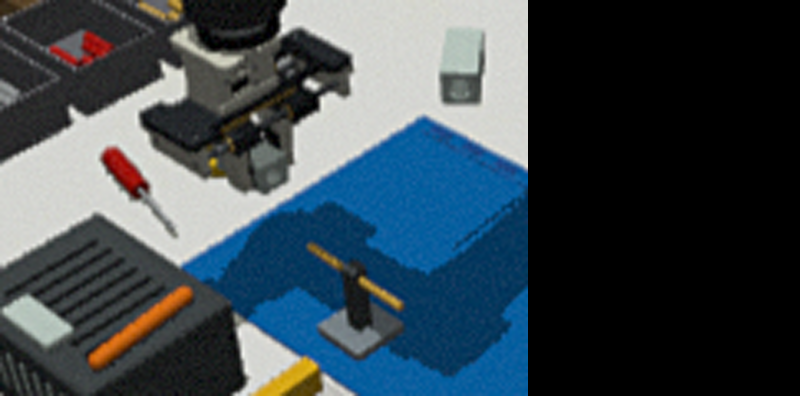

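View pics/w2.png

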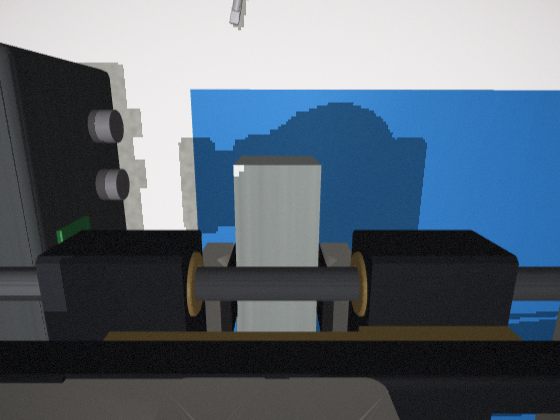

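```bash
python3 - <<'E'
from w import *
sc=ctrl.snapshot('scene');tp=ctrl.snapshot('top')
tips={}
for nm,s,box in(('top',tp,(270,135,340,160)),('scene',sc,(190,208,235,242))):
    im=cv2.imread('pics/'+('top.png' if nm=='top' else 's2.png'))[:,:,::-1].astype(float)
    x0,y0,x1,y1=box;c=im[y0:y1,x0:x1]
    w=(c[:,:,0]-c[:,:,2]>30)&(c[:,:,0]>90)
    ys,xs=np.where(w);xs=xs+x0;ys=ys+y0
    p=np.c_[xs,ys].astype(np.float32);m=p.mean(0);vx=cv2.fitLine(p,cv2.DIST_L1,0,.01,.01).ravel()
    t=(p-vx[2:])@vx[:2];e=[vx[2:]+vx[:2]*(t.min()-.3),vx[2:]+vx[:2]*(t.max()+.3)]
    P=[at(s,q,.077) for q in e];print(nm,len(p),e,P,np.linalg.norm(P[0]-P[1]));tips[nm]=P,[ray(s,q) for q in e]
    tips[nm]=sorted([(ray(s,q),at(s,q,.077)[1]) for q in e],key=lambda a:a[1])
for i in range(2):
    A=0;b=0
    for nm in tips:
        o_,d=tips[nm][i][0];d=d/np.linalg.norm(d);M=np.eye(3)-np.outer(d,d);A=A+M;b=b+M@o_
    print('tip',i,np.linalg.solve(A,b))
p=pix(sc,[.648,-.14,.14]);u=[int(v) for v in p];c=sc['img'][u[1]-25:u[1]+25,u[0]-30:u[0]+30,::-1]
cv2.imwrite('pics/end.png',cv2.resize(c,None,fx=10,fy=10,interpolation=cv2.INTER_NEAREST))
E
```

```text
{'clock': 6.4833, 'tool_pos': array([ 0.6477, -0.1701,  0.1436]), 'orientation': array([-179.9982,   -0.0004,  -90.226 ]), 'joint_pos': array([  1.9325,  24.2075,  -7.385 ,   0.0006, -58.4058,  -2.1589]), 'force': array([-0.7565, -0.261 , -2.8413]), 'opening': 0.031877187453673676}
top 100 [array([281.7, 144. ], dtype=float32), array([327.3, 144. ], dtype=float32)] [array([0.6533, 0.0201, 0.077 ]), array([ 0.6503, -0.1065,  0.077 ])] 0.1266084326311939
scene 65 [array([197.9043, 215.6027], dtype=float32), array([226.5568, 234.7057], dtype=float32)] [array([ 0.652 , -0.1059,  0.077 ]), array([0.6565, 0.0274, 0.077 ])] 0.13342787881441825
tip 0 [ 0.6509 -0.1069  0.0757]
tip 1 [0.6536 0.0213 0.0718]
```

View pics/end.png

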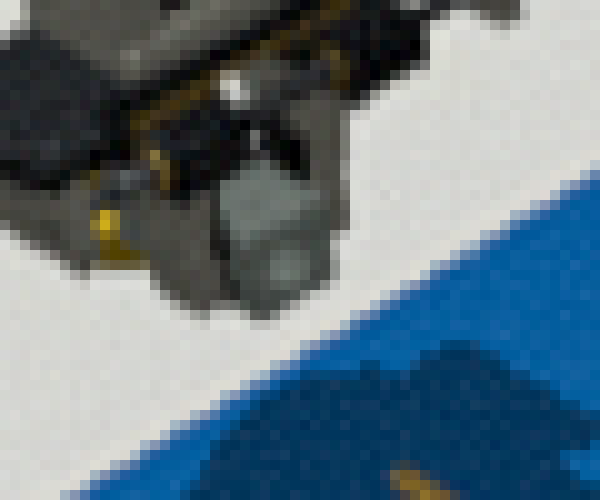

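The end zoom shows a lighter round patch in the middle of the +y-facing end, much like the hole in the bigger bar, so this is probably the open end. I'll lower it to rod height and feel for the hole.

Emit:
apply_moves(
  commands=[
    [[0.3,0,-3],0,1],
    [[0.3,0,-5],0,1],
    [[0.3,0,-6.3],0,1],
    [[0.3,0,-6.3],0,1],
    [[0.3,1.5,-6.3],0,1],
    [[0.3,3,-6.3],0,1],
    [[0.3,4,-6.3],0,1],
    [[0.3,4.4,-6.3],0,1],
    [[0.3,4.8,-6.3],0,1],
    [[0.3,5.2,-6.3],0,1],
    [[0.3,5.4,-6.3],0,1],
    [[0.3,5.4,-6.3],0,1],
  ],
)

```text
clock: 7.58
tool_pos: [0.6508, -0.1158, 0.0808]
orientation: [-180.0, 0.0, -90.2]
force: [0.5, -0.2, -2.6]
opening: 0.0317
gripper_force: 30.0
```

No contact force with the tip about 8–9 mm past the mouth, so the rod is in the hole. Going deeper.

Emit:
apply_moves(
  commands=[
    [[0,0.4,0],0,1],
    [[0,0.8,0],0,1],
    [[0,1.2,0],0,1],
    [[0,1.2,0],0,1],
    [[0,1.2,0],0,1],
    [[0,1.2,0],0,1],
    [[0,1.2,0],0,1],
  ],
)

```text
clock: 8.17
tool_pos: [0.6507, -0.1041, 0.0805]
orientation: [180.0, -0.0, -90.2]
force: [0.4, -0.3, -1.7]
opening: 0.0322
gripper_force: 30.0
```

```bash
python3 - <<'E'
from w import *
z={'spacer_mouth':.076,'rod_left':.076,'rod_right':.076}
t=look('scene','s3.png',z);p=pix(t,[.648,-.08,.1]);u=[int(v) for v in p];c=t['img'][u[1]-35:u[1]+35,u[0]-45:u[0]+45,::-1]
a=cv2.resize(c,None,fx=4.4,fy=4.4,interpolation=cv2.INTER_CUBIC)
t=look('top','t3.png',z);p=pix(t,[.648,-.08,.1]);u=[int(v) for v in p];c=t['img'][max(0,u[1]-35):u[1]+35,u[0]-45:u[0]+45,::-1]
cv2.imwrite('pics/in.png',np.hstack([a,cv2.resize(c,a.shape[1::-1])]))
E
```

```text
{'clock': 8.1667, 'tool_pos': array([ 0.6507, -0.1041,  0.0805]), 'orientation': array([179.9956,  -0.0007, -90.2312]), 'joint_pos': array([  7.8281,  26.8697, -12.4704,   0.0001, -50.6643,  -8.0594]), 'force': array([ 0.3666, -0.2603, -1.6628]), 'opening': 0.032205608898032256}
spacer_mouth [(0.65, array([248., 170.]), array([ 0.3616, -0.1636])), (0.59, array([363., 220.]), array([0.3328, 0.3043])), (0.56, array([392., 286.]), array([0.5127, 0.5091]))]
rod_left [(0.65, array([229., 232.]), array([0.6433, 0.0231]))]
rod_right [(0.72, array([196., 219.]), array([ 0.6653, -0.0978]))]
spacer_mouth [(0.82, array([376., 266.]), array([ 0.3114, -0.225 ])), (0.74, array([118., 224.]), array([0.4424, 0.4681])), (0.62, array([157., 219.]), array([0.4517, 0.3631]))]
rod_left [(0.54, array([413., 145.]), array([ 0.6427, -0.3445]))]
rod_right []
```

View pics/in.png

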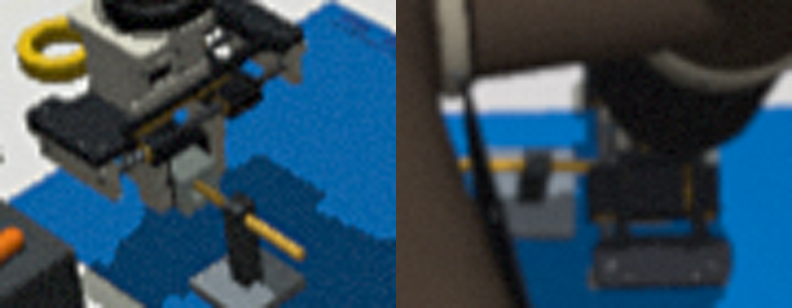

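The rod enters the middle of the end face and the spacer is seated about 20 mm on it with no force, so the hole is confirmed. The tool can only yaw. So I'll draw the spacer off, slide its solid end under the rod and raise the gripper along an arc, letting the rod turn it upright in the pads.

Emit:
apply_moves(
  commands=[
    [[0,-1,0],0,1],
    [[0,-2,0],0,1],
    [[0,-3.5,0],0,1],
    [[0,-5,0],0,1],
    [[0,-6.5,0],0,1],
    [[-2.5,-6.5,0],0.12,1],
    [[-5,-6.5,0],0.24,1],
    [[-8,-6.5,0],0.36,1],
    [[-10.1,-6,0],0.48,1],
    [[-10.1,-5,-1],0.6,1],
    [[-10.1,-3,-2],0.72,1],
    [[-10.1,-1,-3],0.84,1],
    [[-10.1,1.1,-3],0.96,1],
    [[-10.1,1.1,-3],1.08,1],
    [[-10.1,1.1,-3],1.2,1],
    [[-10.1,1.1,-3],1.32,1],
    [[-10.1,1.1,-3],1.44,1],
    [[-10.1,1.1,-3],1.57,1],
    [[-10.1,1.1,-3],1.57,1],
    [[-10.1,1.1,-3],1.57,1],
  ],
)

```text
clock: 10.23
tool_pos: [0.5498, -0.0941, 0.0506]
orientation: [180.0, -0.0, -0.5]
force: [-0.1, 0.0, -1.9]
opening: 0.0319
gripper_force: 30.0
```

```bash
python3 - <<'E'
from w import *
z={'spacer_mouth':.046,'spacer_back':.046,'spacer':.03,'rod_right':.076}
s=look('wrist','w4.png',z)
t=look('scene','s4.png',z)
for q in([.532,-.093,.046],[.602,-.093,.046],[.651,-.1065,.076]): print(pix(t,q),pix(s,q))
E
```

```text
{'clock': 10.2333, 'tool_pos': array([ 0.5498, -0.0941,  0.0506]), 'orientation': array([179.9977,  -0.0072,  -0.5296]), 'joint_pos': array([ 10.4076,  21.1901, -27.4704,   0.0054, -41.3329,  79.0588]), 'force': array([-0.0679,  0.0224, -1.9188]), 'opening': 0.03190361110636902}
spacer_mouth [(0.97, array([276., 314.]), array([ 0.5312, -0.0943]))]
spacer_back []
spacer [(0.79, array([276., 228.]), array([ 0.5664, -0.0945])), (0.27, array([165.,  40.]), array([ 0.6486, -0.0491]))]
rod_right []
spacer_mouth [(0.78, array([245., 168.]), array([ 0.3261, -0.21  ])), (0.73, array([358., 220.]), array([0.3099, 0.2739])), (0.6, array([393., 286.]), array([0.4823, 0.5014]))]
spacer_back [(0.88, array([418., 268.]), array([0.3768, 0.5225])), (0.83, array([247., 156.]), array([ 0.2619, -0.2604])), (0.58, array([343., 212.]), array([0.3046, 0.2128]))]
spacer [(0.69, array([245., 169.]), array([ 0.316 , -0.2242])), (0.57, array([406., 283.]), array([0.4361, 0.5179])), (0.54, array([224., 219.]), array([ 0.5742, -0.0719]))]
rod_right [(0.85, array([198., 214.]), array([ 0.6463, -0.1119]))]
[np.float64(228.35287418091895), np.float64(206.78337892175637)] [np.float64(273.59119248357916), np.float64(311.96280806817504)]
[np.float64(213.08925670447104), np.float64(217.0535750016833)] [np.float64(271.7995393119697), np.float64(156.34394013044596)]
[np.float64(198.04868070992018), np.float64(215.6220478565946)] [np.float64(315.4704620147831), np.float64(-3.7438592067609022)]
```

View pics/w4.png

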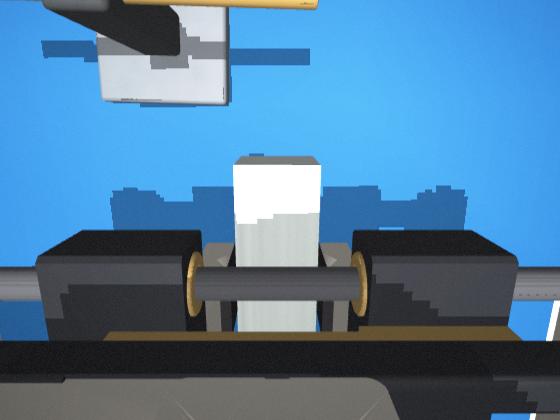

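Emit:
apply_moves(
  commands=[
    [[3,0,0],0,1],
    [[6,0,0],0,1],
    [[6,0,0],0,1],
    [[6,0,0.5],0,1],
    [[6,0,1],0,1],
    [[5.9,0,1.5],0,1],
    [[5.8,0,2.1],0,1],
    [[5.85,0,2.6],0,1],
    [[5.9,0,3.2],0,1],
    [[6.05,0,3.7],0,1],
    [[6.2,0,4.2],0,1],
    [[6.2,0,4.2],0,1],
  ],
)

```text
clock: 11.73
tool_pos: [0.6109, -0.0931, 0.0933]
orientation: [-180.0, 0.1, -0.3]
force: [-5.0, -0.4, -3.5]
opening: 0.032
gripper_force: 30.0
```

```bash
python3 - <<'E'
from w import *
s=ctrl.snapshot('wrist');t=ctrl.snapshot('scene');save(s,'w5.png')
p=pix(t,[.63,-.09,.09]);u=[int(v) for v in p];c=t['img'][u[1]-35:u[1]+35,u[0]-40:u[0]+40,::-1]
a=cv2.resize(c,(480,420),interpolation=cv2.INTER_CUBIC)
cv2.imwrite('pics/tip.png',np.hstack([a,s['img'][:,120:440,::-1]]))
E
```

```text
{'clock': 11.7333, 'tool_pos': array([ 0.6109, -0.0931,  0.0933]), 'orientation': array([-179.9996,    0.0862,   -0.2861]), 'joint_pos': array([  9.4071,  22.8458, -17.29  ,  -0.0194, -49.9491,  80.3193]), 'force': array([-4.97  , -0.3923, -3.5237]), 'opening': 0.03197023892399944}
```

View pics/tip.png

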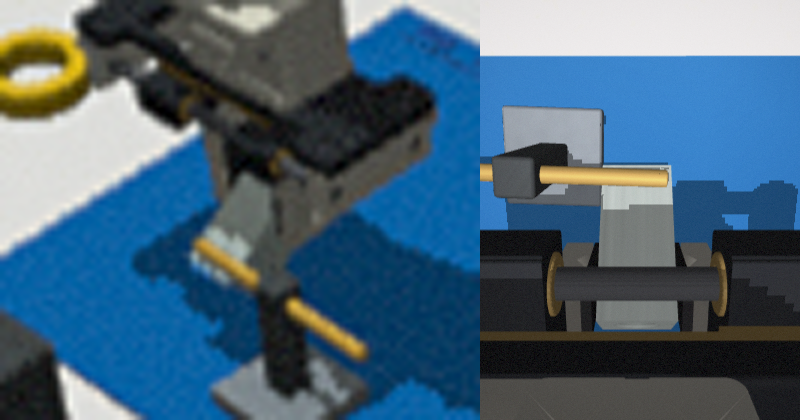

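It's turning: the rod lies across the bar near its solid end, and the bar is tilted about 45° in the pads. I'll continue the arc to upright.

Emit:
apply_moves(
  commands=[
    [[0.3,0,0.45],0,1],
    [[0.6,0,0.9],0,1],
    [[1.05,0,1.3],0,1],
    [[1.5,0,1.65],0,1],
    [[2,0,1.9],0,1],
    [[2.5,0,2.15],0,1],
    [[2.7,0,2.2],0,1],
    [[2.7,0,2.2],0,1],
    [[2.7,0,2.2],0,1],
  ],
)

```text
clock: 12.58
tool_pos: [0.6373, -0.0933, 0.1142]
orientation: [180.0, 0.2, -0.3]
force: [-8.0, 0.4, -5.7]
opening: 0.0316
gripper_force: 30.0
```

```bash
python3 - <<'E'
from w import *
s=ctrl.snapshot('wrist');t=ctrl.snapshot('scene');save(s,'w6.png');save(t,'s6.png')
p=pix(t,[.64,-.09,.1]);u=[int(v) for v in p];c=t['img'][u[1]-30:u[1]+30,u[0]-34:u[0]+34,::-1]
a=cv2.resize(c,(480,420),interpolation=cv2.INTER_CUBIC)
cv2.imwrite('pics/tip2.png',np.hstack([a,s['img'][:,120:440,::-1]]))
E
```

```text
{'clock': 12.5833, 'tool_pos': array([ 0.6373, -0.0933,  0.1142]), 'orientation': array([179.9888,   0.1976,  -0.3027]), 'joint_pos': array([  8.9837,  23.7523, -12.4916,  -0.0257, -53.9529,  80.7288]), 'force': array([-8.0062,  0.3661, -5.6548]), 'opening': 0.031577058401655034}
```

View pics/tip2.png

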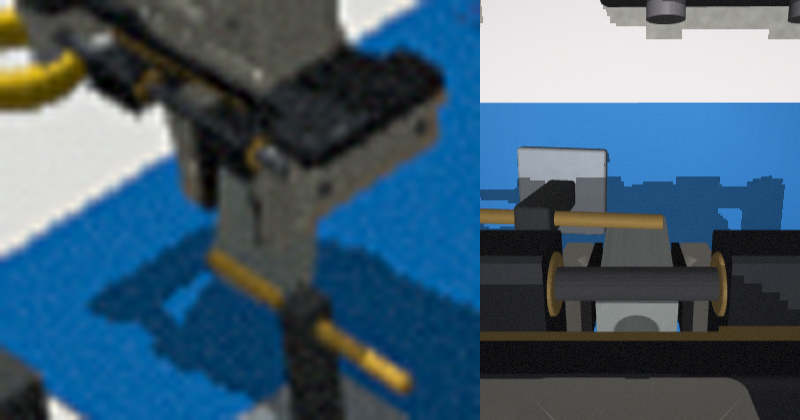

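The picture shows the hole on top between the pads, with the rod against the bar's side near its lower end. From the rod geometry the tilt is about 90°. I'll back off the rod to hand-in height and check the tilt numerically.

Emit:
apply_moves(
  commands=[
    [[-1,0,0],0,1],
    [[-3,0,0.5],0,1],
    [[-6,0,1.5],0,1],
    [[-10,1,3],0,1],
    [[-13,3,4],0,1],
    [[-13,4,4],0,1],
    [[-13,4,4],0,1],
    [[-13,4,4],0,1],
    [[-13,4,4],0,1],
    [[-13,4,4],0,1],
  ],
)

```text
clock: 13.52
tool_pos: [0.5098, -0.0533, 0.1549]
orientation: [-180.0, -0.1, -0.3]
force: [-0.8, -0.5, -2.5]
opening: 0.0316
gripper_force: 30.0
```

```bash
python3 - <<'E'
from w import *
s=ctrl.snapshot('wrist');t=ctrl.snapshot('scene');save(s,'w7.png');save(t,'s7.png')
for q,n in((s,'w'),(t,'s')):
  for k in('spacer_mouth','spacer_back','spacer'): print(n,k,[(round(r['score'],2),np.round(r['at'],1)) for r in ctrl.spot_point(q,k)[:4]])
g=np.array(o['tool_pos'])+[0,0,.002]
for th in(70,80,90,100,110):
  c,sn=np.cos(np.radians(th)),np.sin(np.radians(th))
  f=lambda a,h,y=0:g+[a*c+h*sn,y,h*c-a*sn]
  W=lambda *a:np.round(pix(s,f(*a)));S=lambda *a:np.round(pix(t,f(*a)),1)
  print(th,'w medge',W(-.018,.0094),'hole near',W(-.018,.0024),'bedge',W(.052,.0094),'mouth',W(-.018,-.0066),'| s mouth',S(-.018,-.0066),'back',S(.052,-.0066), 'bottomL',S(.052,.0094,-.016),S(.052,.0094,.016),S(.052,-.0226,.016))
im=s['img'].astype(int).sum(2)//3
print(im[190:334,278])
b=s['img'][:,:,2].astype(int)-s['img'][:,:,0]; print([(r,np.where(b[r,200:350]<40)[0][[0,-1]]+200) for r in range(205,262,8) if (b[r,200:350]<40).any()])
p=pix(t,g-[0,0,.04]);u=[int(v) for v in p];d=t['img'][:,:,2].astype(int)-t['img'][:,:,0]
print(u)
for r in range(u[1]-12,u[1]+12): print(r,''.join('#' if v<25 else '.' for v in d[r,u[0]-20:u[0]+20]))
E
```

```text
{'clock': 13.5167, 'tool_pos': array([ 0.5098, -0.0533,  0.1549]), 'orientation': array([-179.9983,   -0.0832,   -0.278 ]), 'joint_pos': array([ 16.027 ,   9.7713, -26.7398,   0.0271, -53.4086,  73.6788]), 'force': array([-0.761 , -0.5314, -2.4652]), 'opening': 0.03164969609256798}
w spacer_mouth [(0.6, array([276. , 335.1])), (0.56, array([477.7, 417.9]))]
w spacer_back [(0.81, array([279.6, 240.6]))]
w spacer [(0.68, array([275.1, 305.3]))]
s spacer_mouth [(0.94, array([394. , 283.8])), (0.63, array([363. , 219.9])), (0.55, array([244.5, 177.9]))]
s spacer_back [(0.82, array([340.9, 213.9])), (0.62, array([241.4, 195.5])), (0.57, array([417.3, 267.1])), (0.54, array([149. , 200.6]))]
s spacer [(0.71, array([406. , 284.9])), (0.69, array([351.3, 218.6])), (0.67, array([245. , 184.9])), (0.32, array([358.9, 270.3]))]
70 w medge [275. 301.] hole near [275. 313.] bedge [275. 197.] mouth [275. 328.] | s mouth [242.3 175.9] back [238.1 195.8] bottomL [231.2 194.7] [238.3 198.6] [245. 197.]
80 w medge [275. 291.] hole near [275. 306.] bedge [276. 210.] mouth [275. 325.] | s mouth [241.6 1
[... 1731 characters left out ...]
..#############....######
188 ................##############......####
189 ................##############........##
190 ................##############..........
191 ................#############...........
192 ................#############...........
193 ................#############...........
194 ................#############...........
195 ................#############...........
196 ..................###########...........
197 ....................######..............
198 ......................#.................
199 ........................................
200 ........................................
201 ........................................
202 ........................................
```

```bash
python3 - <<'E'
from w import *
from scipy.optimize import least_squares
s=ctrl.snapshot('wrist');t=ctrl.snapshot('scene')
b=(s['img'][:,:,2].astype(int)-s['img'][:,:,0])[:,262:292].mean(1)
im=s['img'][:,262:292].mean((1,2))
print(b[205:230].round(),b[296:332].round(),im[296:332].round())
be=205+int(np.argmax(-np.diff(b[205:230])))+.5; print('bedge',be)
g=np.array(o['tool_pos'])+[0,0,.002]
def res(p,full=False):
  th,da,dh=p;c,sn=np.cos(th),np.sin(th)
  f=lambda a,h,y=0:g+[(a+da)*c+(h+dh)*sn,y,(h+dh)*c-(a+da)*sn]
  W=lambda *a:pix(s,f(*a))[1]
  r=[W(-.018,.0094)-303,W(-.018,.0024)-315.3,W(.052,.0094)-be]
  q=[np.array(pix(t,f(.052,.0094,-.016)))-[235.8,195],np.array(pix(t,f(.052,.0094,.016)))-[242,198],np.array(pix(t,f(.052,-.0226,.016)))-[248.7,196]]
  return np.r_[r,np.ravel(q)*1.5]
for x0 in(1.2,1.5):
  r=least_squares(res,[x0,0,0],x_scale=[.1,.003,.003]);print(np.degrees(r.x[0]),r.x[1:],r.fun)
r=least_squares(lambda p:res(p)[:3],[1.4,0,0],x_scale=[.1,.003,.003]);print(np.degrees(r.x[0]),r.x[1:],r.fun)
E
```

```text
{'clock': 13.9167, 'tool_pos': array([ 0.5087, -0.0533,  0.1543]), 'orientation': array([179.9888,   0.0229,  -0.2912]), 'joint_pos': array([ 16.0487,   9.7699, -26.8188,   0.0054, -53.4364,  73.6569]), 'force': array([ 0.9559,  0.8168, -1.2494]), 'opening': 0.03158303136540203}
[91. 91. 91. 91. 92. 91. 92. 91. 91. 91. 80. 29.  2.  2.  2.  2.  2.  1.
  2.  1.  2.  2.  2.  2.  2.] [  3.   4.   4.   4.   3.   2.   2.   3.   3.   3.   3.   3.   3.   3.
   3.   3.   3.   3.   3.   3.   2.   2.   2.   2.   2.   2.   2.   2.
   2.   2.   2.   2.   2.   2.   1. -12.] [ 61.  60.  59.  56.  66.  81.  87. 119. 139. 139. 140. 139. 140. 139.
 139. 139. 139. 140. 139. 129. 111.  98.  90.  86.  84.  84.  84.  84.
  84.  84.  84.  84.  84.  84.  84.  72.]
bedge 215.5
77.51807408022223 [ 0.0043 -0.008 ] [-0.6561  0.7325  0.7325 -1.9799  0.0247 -0.6459  1.3886 -0.5889  0.1808]
77.51807467092284 [ 0.0043 -0.008 ] [-0.6561  0.7325  0.7326 -1.9799  0.0247 -0.6459  1.3886 -0.5889  0.1808]
74.86766654239995 [ 0.0108 -0.014 ] [0. 0. 0.]
```

The fit gives about 77.5°, which is 12.5° off vertical and too close to the limit. I'll push the lower end against the rod once more to take out the remaining tilt.

Emit:
apply_moves(
  commands=[
    [[3,-4,0],0,1],
    [[6,-4,-2],0,1],
    [[9,-4,-3.3],0,1],
    [[10.5,-4,-3.3],0,1],
    [[12,-4,-3.3],0,1],
    [[12.4,-4,-3.3],0,1],
    [[12.8,-4,-3.3],0,1],
    [[13.2,-4,-3.3],0,1],
    [[13.6,-4,-3.3],0,1],
    [[14,-4,-3.3],0,1],
    [[14,-4,-3.3],0,1],
    [[14,-4,-3.3],0,1],
    [[13,-4,-3.3],0,1],
    [[11,-4,-3.3],0,1],
    [[8,-4,-2],0,1],
    [[4,-3,0],0,1],
    [[0,0,0],0,1],
    [[0,0,0],0,1],
    [[0,0,0],0,1],
    [[0,0,0],0,1],
  ],
)

```text
clock: 15.68
tool_pos: [0.5082, -0.0525, 0.1558]
orientation: [-180.0, -0.2, -0.2]
force: [-0.2, 0.5, -1.6]
opening: 0.0316
gripper_force: 30.0
```

```bash
python3 - <<'E'
from w import *
from scipy.optimize import least_squares
s=ctrl.snapshot('wrist');t=ctrl.snapshot('scene');save(s,'w8.png');save(t,'s8.png')
b=(s['img'][:,:,2].astype(int)-s['img'][:,:,0])[:,262:292].mean(1)
im=s['img'][:,262:292].mean((1,2))
print(b[205:262].round(),im[296:332].round())
g=np.array(o['tool_pos'])+[0,0,.002]
p=pix(t,g-[0,0,.04]);u=[int(v) for v in p];d=t['img'][:,:,2].astype(int)-t['img'][:,:,0];print(u)
for r in range(u[1]-6,u[1]+12): print(r,''.join('#' if v<25 else '.' for v in d[r,u[0]-20:u[0]+20]))
for k in(75,80,85,90,95,100):
  th=np.radians(k);c,sn=np.cos(th),np.sin(th)
  for da,dh in((.004,-.008),(.004,-.011)):
    f=lambda a,h,y=0:g+[(a+da)*c+(h+dh)*sn,y,(h+dh)*c-(a+da)*sn]
    W=lambda *a:round(pix(s,f(*a))[1],1)
    print(k,dh,W(-.018,.0094),W(-.018,.0024),W(.052,.0094),[np.round(pix(t,f(*q)),1) for q in((.052,.0094,-.016),(.052,.0094,.016),(.052,-.0226,.016))])
E
```

```text
{'clock': 15.6833, 'tool_pos': array([ 0.5082, -0.0525,  0.1558]), 'orientation': array([-179.9512,   -0.1804,   -0.1758]), 'joint_pos': array([ 16.157 ,   9.5006, -26.9263,   0.0049, -53.3862,  73.6645]), 'force': array([-0.2296,  0.5221, -1.5554]), 'opening': 0.0316059794847534}
[91. 91. 91. 91. 91. 91. 91. 91. 91. 91. 91. 91. 90. 91. 91. 91. 91. 91.
 90. 91. 91. 91. 91. 91. 91. 47.  9.  1.  2.  1.  2.  2.  2.  1.  2.  2.
  2.  1.  2.  2.  1.  1.  2.  1.  2.  1.  2.  1.  2.  2.  2.  2.  2.  2.
  2.  2.  2.] [ 61.  60.  59.  56.  64. 112. 139. 142. 142. 142. 142. 142. 142. 142.
 143. 142. 143. 142. 141. 129. 111.  98.  88.  83.  80.  79.  79.  79.
  79.  78.  79.  79.  78.  79.  79.  69.]
[240, 191]
185 ..................######################
186 ..................#############..#######
187 ..................#############...######
188 ..................#############.....####
189 ..................#############.......##
190 ..................#############.........
191 ..................#############.........
192 ..................#############.........
193 ..................########
[... 895 characters left out ...]
.2, 193.9])]
85 -0.011 305.3 320.5 233.2 [array([237. , 193.5]), array([244. , 197.4]), array([250.8, 193.5])]
90 -0.008 295.6 312.0 236.3 [array([237.4, 193.3]), array([244.5, 197.1]), array([251.2, 192.6])]
90 -0.011 302.7 318.9 241.3 [array([238. , 192.8]), array([245.1, 196.7]), array([251.8, 192.2])]
95 -0.008 292.5 309.7 244.4 [array([238.4, 192.5]), array([245.5, 196.4]), array([252.2, 191.2])]
95 -0.011 299.9 317.0 249.5 [array([239. , 192.1]), array([246.1, 195.9]), array([252.8, 190.7])]
100 -0.008 289.3 307.2 252.7 [array([239.4, 191.7]), array([246.5, 195.6]), array([253.1, 189.8])]
100 -0.011 297.0 314.8 257.8 [array([240. , 191.2]), array([247.1, 195. ]), array([253.7, 189.2])]
```

The spacer is now at about 85–87°, hole up. Its lower end is about 10 cm up, over the mat, clear of everything and held at 30 N. Handing in.

```bash
python3 -c "
from w import *
print(o['gripper_force'],np.abs(o['qvel']).max(),ctrl.close_job())"
```

```text
{'clock': 15.7833, 'tool_pos': array([ 0.5091, -0.053 ,  0.1551]), 'orientation': array([-179.98  ,   -0.1014,   -0.2471]), 'joint_pos': array([ 16.0742,   9.6802, -26.8118,   0.0116, -53.4051,  73.6718]), 'force': array([ 0.1352, -0.2248, -2.8505]), 'opening': 0.03204539834875437}
the job is handed in; nothing more can be done
29.980751085095108 1.3677131520809829 None
```

The job is handed in (no verdict came back): I felt the hole about 20 mm deep on the rod, and the spacer is held hole-up, an estimated 5° off vertical, with its lower end about 10 cm above the mat.

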